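Free and peel the top slide tray off its stack

ROBOT

A 6-joint arm with a two-finger parallel gripper is mounted at the origin on the work surface. World frame = base frame: x ahead of the robot, y to its left, z up, the work surface at z = 0. Lengths are in m, angles in rad, forces in N, time in s.
With the tool pointing down it reaches from about 0.25 to 0.725 m from the base axis. Payload 4 kg.
Tool frame: the origin (TCP) lies on the centre line of the jaws, within the pads' length; the fingertips stand 17 mm ahead of it and the grasp point (between the pads) lies 2 mm behind it; z points along the fingers, y is the line along which they close (so a half turn about z gives the same grasp; the last joint's range is limited). The gripper opens to 85 mm and grips with 20 to 120 N. Pads are 22 mm wide; open, the fingers measure 114 mm over their backs; the gripper's body (76 mm by 85 mm) begins 54 mm behind the grasp point. The pads swing forward as they close: fully open they stand 13 mm farther back than shut.
Start: joints at [1.328, 0.241, 0.005, 1.335, 0, 1.571], TCP at [0.12, 0.485, 0.248] pointing down, gripper open.
Joint ranges: [-2.72, 2.72], [-1.05, 1.87], [-1.09, 1.28], [-1.99, 2.15], [-1.42, 1.44], [-3.14, 3.14]. Speed limits (rad/s): [2.79, 2.79, 3.14, 3.14, 3.14, 3.14].

INTERFACE

Orientations are given as a unit quaternion [x, y, z, w].
In Python, from workcell import get_obs, imaging, order gives the robot as it stands.
- The arm moves only by the tool apply_moves, never from a script. Its argument "targets" is a list that holds one entry, the list of rows, each a list of 5 numbers: the shift along the world's x, y, z in units of 40 mm (1.0 is 40 mm), then the turn about the world's z in degrees, then the gripper command: -1 is shut, 1 is fully open, values between are in proportion. In form: [[[dx, dy, dz, turn, fingers], ...]]. A call has 1 to 8 rows; each row shifts and turns the commanded pose from where the row before left it; what a row does not reach is not made up. A row lasts 1/12 s, in which the tool goes at most 41.7 mm and 7.16 degrees, less where a joint would pass 70% of its speed; a pose out of reach is approached as far as the arm can. A call is refused whole if a number of a shift passes 1 or a number of a turn 7.16, either way. A call with a gripper value outside its range is refused whole. The fingers move at their own pace and stop on an object; the grip force is fixed at half the most. Time passes only in rows, so rows that do not move let the fingers close. It gives the time, the measured TCP pose, the force, the opening and the grip force at its end, in the units of the state.
- get_obs(): the state, without advancing time (a new reading comes with each control period).
- imaging.camera(name): name is "side" or "top" or "wrist"; returns (picture, depth): 384x512x3 uint8, blue, green, red; 384x512 float32, m along the optical axis (not along the pixel's ray), 0 where there is no reading.
- imaging.get_calibration(name): a dict with "camera_matrix" (3x3 intrinsics, pixels), "eye" and "rotation" of the camera in the world; the wrist camera has in their place "hand_eye" (4x4, takes a point from camera to tool coordinates, whose origin is the TCP and whose axes are the flange's). Camera axes: x right, y down, z forward; pixel columns grow to the right and rows downward; lengths in m; the calibration is good to about 2 mm. A picture is of the moment at which its call begins: read the wrist's pose just before it. get_calibration takes no time and is no camera call.
- order.job_done(): hands the job in; it is judged then, once.
The state is a dict: "clock": time; "joint_pos": joint angles; "joint_vel": joint speeds; "tau": joint torques, N m; "eef_pos": TCP position; "tool_rot": TCP orientation; "ft_force": force on the tool from outside, world axes, zero at the start; "ft_torque": the same for the moment, N m; "grip_width": finger opening in m; "grasp_force": force on a finger pad.
Only numpy, scipy, OpenCV 4.12 (cv2) and the standard library are available. Lean on these libraries where they do the work, as an engineer would, in place of code of your own. Each camera call takes 0.05 s, during which the arm holds its last target. There are 200 camera calls.

TASK

Unlock the tray stack by sliding the black grip of the transport lock all the way to its open end stop, then peel the top slide tray off the stack by its upright corner ear: raise that corner first while the diagonally opposite corner stays seated, so that the clinging trays part. Present the tray over the middle of the paper sheet, level and about 20 cm above the bench, and finish while still holding it there; the rest of the stack stays in its cradle, the lock stays open and the other things on the bench stay where they are.

Things in the scene. Friction and masses are not known exactly. Their poses are not given: they have to be found in the camera images.
- cradle: Grey fixed cradle, base plate 190 x 220 x 10 mm, holding the stack in a low rim. Origin on the bench under the stack's centre; x points away from the robot, y left (yaw within 0.35 rad), z up. It stands left or right on the bench. The lock's rail runs along y on its far (+x) side, 96 mm from the origin.
- lock (a joint): Transport lock: slide in m along the cradle's -y. 0 = locked, 0.062 = open end stop; starts at 0 to 0.012. Its flat steel finger (16 mm wide) reaches 2.5 mm above the top tray's flange and keeps the tray from lifting until the slide is open beyond about 0.052. It stays where it is left; friction about 1.5 N.
- lock_grip (a point): Middle of the top of the lock's black upright grip block: 14 mm (cradle x) by 24 mm (cradle y), standing 39 mm above the steel finger; it moves with the slide. Top face 111 mm above the bench.
- tray: Top slide tray, formed aluminium, 0.13 kg: flange 130 (x) x 170 (y) x 3 mm, well 12 mm deep below it. Origin under the centre of the well's floor, flange top at z 15 mm. Nested (same axes as the cradle, origin 48 mm above the bench) its flange lies on the next tray's flange, well inside well with 3 mm play. A spring pip near each corner makes it cling: about 2 N drag per corner over the first 6 mm.
- tray_ear (a point): Middle of the top edge of the tray's only ear: an upright fin at its +x +y corner, 8 mm thick, 30 mm long along the tray's diagonal (the line from the tray's centre through the ear, 52.6 degrees from tray x towards tray y), its top 40 mm above the flange top. In the tray's frame at (50.4, 65.9, 55) mm; when nested 103 mm above the bench.
- tray_centre (a point): Middle of the tray at the height of the flange's top, tray frame (0, 0, 15) mm; the point to present.
- tray_ear_corner (a point): Underside of the flange at the ear's corner, tray frame (65, 85, 12) mm.
- tray_far_corner (a point): Underside of the flange at the corner diagonally opposite the ear, tray frame (-65, -85, 12) mm; the corner that stays seated while peeling.
- pack: Rest of the stack: nested aluminium trays in one loose pack, 130 x 170 x 50 mm, 1.3 kg nominal (varies), standing in the cradle's low rim (14 mm high, 2 mm play). Origin at the centre of its underside, 10 mm above the bench; its top flange is at 50 mm in its own frame.
- sheet: White paper sheet fixed on the bench, 180 (x) x 150 (y) x 2 mm, origin at the centre of its underside; on the other side of the bench from the stack.
- sheet_centre (a point): Middle of the sheet's upper face.
- dish: Bystander: closed glass dish, 62 mm diameter, 15 mm high, lying on the sheet. Origin under its centre.
- bottle: Bystander: white bottle, 68 mm diameter, 120 mm high. Origin under its centre.
- dropper: Bystander: small amber dropper bottle, 28 mm diameter, 65 mm high. Origin under its centre.
- beaker: Bystander: glass beaker, 68 mm diameter, 90 mm high. Origin under its centre.
- slidebox: Bystander: wooden slide box 62 x 82 x 37 mm, on the left. Origin under its centre.
- forceps: Bystander: steel forceps 130 mm long, 8 mm high, lying flat. Origin under its middle.
There are look-alikes about, which are no part of the job. What is shaped like the tray but orange or purple is not meant. Leave any blue look-alike of the pack alone.

How it is judged:
On the way, in this order (a step that is already met when the one before it is completed fails the run):
1. the transport lock is slid to its open end stop (value of joint lock above 0.057 m), for 0.1 s.
2. the ear corner is peeled up at least 20 mm while the opposite corner is still seated (within 8 mm) and the lock is open (z of tray_ear_corner in the frame of pack above 0.07 m and z of tray_far_corner in the frame of pack below 0.058 m and contact force between tray and the fingers above 0.5 N and value of joint lock above 0.055 m), for 0.05 s.
At the end, for the whole second after the job is handed in: Lock open (over 55 mm); fingers hold the tray still, level within 15 degrees, its centre within 40 mm of the sheet's middle seen from above and 150 to 250 mm above the bench, off the stack and cradle; the rest of the stack in its cradle (within 10 mm, raised under 4 mm, tilt under 0.06 rad) (value of joint lock above 0.055 m and horizontal distance between tray_centre and sheet_centre below 0.04 m and height (world z) of tray_centre between 0.15 and 0.25 m and angle between tray's own z axis and vertical below 0.26 rad and linear speed of tray below 0.05 m/s and contact force between tray and the fingers above 0.5 N and contact force between tray and pack below 0.05 N and contact force between tray and cradle below 0.05 N and horizontal distance between pack and cradle below 0.01 m and z of pack in the frame of cradle below 0.014 m and angle between pack's own z axis and vertical below 0.06 rad); the arm keeps its last pose, push and grip.
It fails at once if the rest of the stack is dragged up with the tray (z of pack in the frame of cradle above 0.025 m or angle between pack's own z axis and vertical above 0.2 rad).
It fails at once if a bystander is pushed away or tipped over (distance of any of dish, bottle, dropper, beaker, slidebox, forceps from where it was at the start of the episode above 0.03 m or angle between any of bottle, dropper, beaker's own z axis and vertical above 0.5 rad).
It also fails if it takes over 54 s, if anything falls off the work surface, if the arm or the gripper's body presses on something with over 40 N, if the wrist force passes 120 N, or if a joint passes its speed limit or range.

## Working session

There is one attempt and no reset: what is moved stays moved. The work goes in short steps, Python scripts to look and compute and a tool call to move; the robot and the scene stay as the last step left them, time stands still between calls to the robot, and variables do not carry over. Pictures are saved under pics/ and viewed, at most 10 in all, crops included, and the job is handed in when it is done.

Besides the shell and the picture viewer there is one more tool, called after ">>>" by a JSON object that holds its "method" and its "body", one argument or row to a line. apply_moves: Moves the arm, as the interface text tells. Its arguments: {"type":"object","properties":{"targets":{"type":"array","items":{"type":"array","items":{"type":"array","items":{"type":"number"}}}}},"required":["targets"]}

```bash
mkdir -p pics; cat > h.py <<'E'
import numpy as np, cv2
from workcell import get_obs, imaging, order
from scipy.spatial.transform import Rotation as R
def cam(name):
    o=get_obs(); im,d=imaging.camera(name); c=imaging.get_calibration(name)
    K=np.array(c["camera_matrix"])
    if name=="wrist":
        T=np.eye(4);T[:3,:3]=R.from_quat(o["tool_rot"]).as_matrix();T[:3,3]=o["eef_pos"]
        T=T@np.array(c["hand_eye"]);Rm,e=T[:3,:3],T[:3,3]
    else: Rm,e=np.array(c["rotation"]),np.array(c["eye"])
    return im,d,K,Rm,e
def pts(d,K,Rm,e):
    v,u=np.mgrid[:d.shape[0],:d.shape[1]]
    r=np.stack([(u-K[0,2])/K[0,0],(v-K[1,2])/K[1,1],np.ones_like(d)],-1)*d[...,None]
    p=r@Rm.T+e; p[d==0]=np.nan; return p
def ray(u,v,z,K,Rm,e):
    r=Rm@np.array([(u-K[0,2])/K[0,0],(v-K[1,2])/K[1,1],1]); return e+r*(z-e[2])/r[2]
E
python3 - <<'E'
from h import *
for n in("top","side"):
    im,d,K,Rm,e=cam(n); cv2.imwrite(f"pics/{n}0.png",im); np.savez(f"{n}0.npz",im=im,d=d,K=K,R=Rm,e=e); print(n,e,Rm.round(2).tolist(),K[0,0])
o=get_obs();print(o)
E
```

```text
top [0.32775595 0.03595223 1.51774748] [-0.7, 0.71, -0.03, 0.04] 470.6269659211511
side [ 0.43914758 -0.87462855  0.73750723] [0.89, -0.02, 0.01, -0.46] 368.18527486071974
{'clock': 0.1, 'joint_pos': array([1.32796582e+00, 2.41343888e-01, 3.84774837e-03, 1.33522948e+00,
       6.26017923e-06, 1.57080277e+00]), 'joint_vel': array([-1.88428006e-03, -4.67554803e-04,  3.99666284e-03, -1.43214093e-03,
       -2.61228491e-04, -3.23622872e-05]), 'tau': array([-6.33322361e-05, -3.73139012e+01,  2.53010201e+01,  1.08654253e-02,
       -6.54166206e-05,  2.79491353e-06]), 'eef_pos': array([0.12009143, 0.48479679, 0.24749458]), 'tool_rot': array([ 1.21120305e-01,  9.92637366e-01, -9.57165990e-04, -1.19939174e-04]), 'ft_force': array([-0.06543753, -0.01728811,  0.01031473]), 'ft_torque': array([0.00815267, 0.0134298 , 0.03049989]), 'grasp_force': 0.0, 'grip_width': 0.08527086467144104}
```

View pics/top0.png

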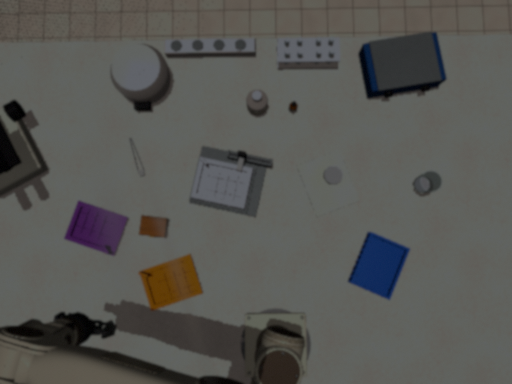

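View pics/side0.png

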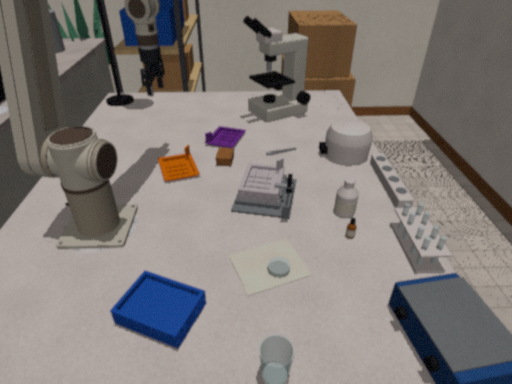

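The top view has +x up and +y left. It shows the cradle near (228,182), the lock grip near (240,156), the sheet near (328,185) with the dish on it, and the bottle and dropper beyond at (257,100) and (293,106). I'll look closer and use depth.

```bash
python3 - <<'E'
from h import *
f=np.load("top0.npz");im,d,K,Rm,e=[f[k] for k in("im","d","K","R","e")]
c=im[135:225,180:370]; c=cv2.convertScaleAbs(c,alpha=1.7)
a=cv2.resize(c,None,fx=4,fy=4,interpolation=cv2.INTER_CUBIC)
f2=np.load("side0.npz");s=f2["im"][150:225,225:305]
b=cv2.resize(s,None,fx=3,fy=3,interpolation=cv2.INTER_CUBIC)
o=np.zeros((600,760,3),np.uint8);o[:360]=a;o[370:595,:240]=b
cv2.imwrite("pics/c.png",o)
p=pts(d,K,Rm,e)
z=p[...,2]
print(K,Rm.round(3))
for nm,(u0,u1,v0,v1) in dict(stack=(185,275,140,220)).items():
  q=p[v0:v1,u0:u1]
  for lo,hi in((.004,.018),(.056,.07),(.085,.125)):
    m=((q[...,2]>lo)&(q[...,2]<hi)).astype(np.uint8)
    n,l,st,ce=cv2.connectedComponentsWithStats(m)
    for i in range(1,n):
      if st[i,4]>6:
        w=q[l==i]; r=cv2.minAreaRect((w[:,:2]*1000).astype(np.float32)); print(lo,st[i].tolist(),w.mean(0).round(4),w[:,2].max().round(3),r)
g=im.astype(int)
print("bench",np.nanmedian(z[230:280,180:340]))
m=cv2.inRange(im[150:225,285:370],np.array([0]*3),np.array([255]*3))
print(im[185,310],im[230,300],im[178,333],im[200,340])
E
```

```text
Traceback (most recent call last):
  File "h.py", line 15, in pts
    p=r@Rm.T+e; p[d==0]=np.nan; return p
      ~^~~~~
ValueError: matmul: Input operand 1 has a mismatch in its core dimension 0, with gufunc signature (n?,k),(k,m?)->(n?,m?) (size 4 is different from 3)
```

View pics/c.png

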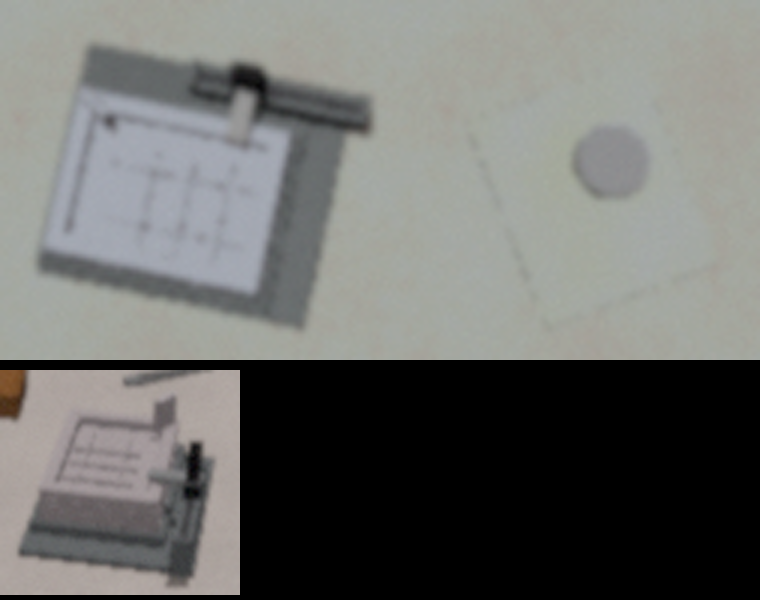

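The close-up shows the ear at crop (110,120), which is about (207,165) in the full picture. The grip is at about (242,154), the rail runs off to the right (-y), and the finger lies over the flange. "rotation" is a quaternion, so I'll convert it.

```bash
sed -i 's/else: Rm,e=.*/else: Rm,e=R.from_quat(c["rotation"]).as_matrix(),np.array(c["eye"])/' h.py
python3 - <<'E'
from h import *
f=np.load("top0.npz");im,d,K,q,e=[f[k] for k in("im","d","K","R","e")]
Rm=R.from_quat(q).as_matrix(); p=pts(d,K,Rm,e); print(Rm.round(3).tolist())
Q=p[140:220,185:275]
for lo,hi in((.004,.018),(.052,.072),(.085,.125)):
    m=((Q[...,2]>lo)&(Q[...,2]<hi)).astype(np.uint8)
    n,l,st,ce=cv2.connectedComponentsWithStats(m)
    for i in range(1,n):
      if st[i,4]>3:
        w=Q[l==i]; r=cv2.minAreaRect((w[:,:2]*1000).astype(np.float32)); print(lo,st[i].tolist(),w.mean(0).round(4),w[:,2].max().round(3),r)
print("bench",np.nanmedian(p[230:280,180:240,2]), p[178,333],p[100,257],p[106,293])
# tray by ray: corner pixels of bright flange
b=cv2.GaussianBlur(im,(3,3),0).min(2)[140:220,185:275]; 
t,m=cv2.threshold(b,0,255,cv2.THRESH_OTSU)
m=((Q[...,2]>.045)&(Q[...,2]<.075)).astype(np.uint8)
cs=max(cv2.findContours(m,0,2)[0],key=cv2.contourArea)
box=cv2.boxPoints(cv2.minAreaRect(cs))+[185,140]
for u,v in box: print((u,v),ray(u,v,.063,K,Rm,e).round(4))
for n,u,v,z in(("ear",180+110/4,135+120/4,.1),("grip",180+248/4,135+77/4,.111),("s1",180+470/4,135+122/4,.002),("s2",180+548/4,135+327/4,.002),("s3",180+715/4,135+262/4,.002)): print(n,ray(u-.4,v-.4,z,K,Rm,e).round(4))
E
```

```text
[[-0.012, -0.994, 0.107], [-1.0, 0.013, 0.008], [-0.009, -0.107, -0.994]]
0.004 [18, 2, 3, 2, 4] [0.6419 0.2208 0.0066] 0.008 ((641.9859008789062, 221.55567932128906), (6.8455657958984375, 3.3028981685638428), 85.26824188232422)
0.004 [14, 5, 39, 19, 298] [0.6018 0.1847 0.01  ] 0.018 ((601.8627319335938, 174.65298461914062), (130.94410705566406, 39.852840423583984), 77.03112030029297)
0.004 [77, 5, 3, 3, 4] [0.6275 0.0291 0.007 ] 0.009 ((628.2926635742188, 28.433164596557617), (4.376641273498535, 6.780950546264648), 47.38227462768555)
0.004 [4, 22, 79, 56, 652] [0.4764 0.0779 0.01  ] 0.018 ((498.99530029296875, 139.9490509033203), (226.33006286621094, 173.05691528320312), 75.82959747314453)
0.004 [81, 55, 2, 4, 4] [0.4623 0.0208 0.0051] 0.006 ((462.6336975097656, 20.97285270690918), (2.062045097351074, 10.138008117675781), 70.7006607055664)
0.004 [12, 60, 3, 2, 4] [0.4524 0.2401 0.0135] 0.018 ((452.6195068359375, 240.31190490722656), (4.44587516784668, 4.383920192718506), 59.590484619140625)
0.004 [23, 73, 2, 2, 4] [0.4098 0.2073 0.0054] 0.007 ((409.8949279785156, 207.21923828125), (
[... 2156 characters left out ...]
122558594), (28.45148468017578, 7.426967620849609), 39.71751403808594)
bench 4.654597216580125e-05 [ 0.51877204 -0.19498166  0.01148132] [0.74937243 0.04600838 0.11449494] [ 0.74471133 -0.06762085  0.05926845]
(np.float64(189.8000030517578), np.float64(197.5999984741211)) [0.4568 0.2589 0.063 ]
(np.float64(201.2731704711914), np.float64(144.05853605270386)) [0.6253 0.2233 0.063 ]
(np.float64(272.22926330566406), np.float64(159.26341247558594)) [0.5739 0.001  0.063 ]
(np.float64(260.75609588623047), np.float64(212.80487823486328)) [0.4068 0.0391 0.063 ]
ear [0.5539 0.2007 0.1   ]
grip [0.5836 0.0947 0.111 ]
s1 [ 0.5638 -0.081   0.002 ]
s2 [ 0.3964 -0.1402  0.002 ]
s3 [ 0.4471 -0.2759  0.002 ]
```

Measured geometry:
- **Cradle:** centre is about (0.503, 0.161) with yaw about -13°. The ear and grip offsets agree with the given dimensions.
- **Lock grip:** about (0.585, 0.096).
- **Sheet centre:** about (0.505, -0.178).

I'll go to the +y side of the grip with the fingers shut and push it.

>>> {"method": "apply_moves", "body": {
  "targets": [
    [[0.75,-0.55,0,0,-1],[0.75,-0.55,0,0,-1],[0.75,-0.55,0,0,-1],[0.75,-0.55,0,0,-1],[0.75,-0.55,0,0,-1],[0.75,-0.55,0,0,-1],[0.75,-0.55,0,0,-1],[0.75,-0.55,0,0,-1]]
  ]
}}

```text
clock: 0.77
eef_pos: [0.3612, 0.3078, 0.248]
tool_rot: [0.121, 0.993, -0.0, -0.0]
ft_force: [0.2, 0.5, 0.7]
grip_width: -0.0001
grasp_force: 0.0
```

>>> {"method": "apply_moves", "body": {
  "targets": [
    [[0.75,-0.55,0,0,-1],[0.75,-0.55,0,0,-1],[0.75,-0.55,0,0,-1],[0.75,-0.55,0,0,-1],[0.75,-0.55,0,0,-1],[0.75,-0.55,0,0,-1],[0.6,-0.4,0,0,-1],[0,0,0,0,-1]]
  ]
}}

```text
clock: 1.43
eef_pos: [0.5679, 0.1576, 0.2467]
tool_rot: [0.124, 0.992, -0.001, 0.0]
ft_force: [0.2, 0.1, -1.2]
grip_width: 0.0002
grasp_force: 0.0
```

>>> {"method": "apply_moves", "body": {
  "targets": [
    [[0.68,-0.48,0,0,-1],[0,0,-0.9,0,-1],[0,0,0,0,-1]]
  ]
}}

```text
clock: 1.68
eef_pos: [0.5887, 0.1406, 0.2057]
tool_rot: [0.122, 0.993, -0.002, -0.005]
ft_force: [-2.3, 0.3, -2.7]
grip_width: -0.0002
grasp_force: 0.0
```

```bash
python3 - <<'E'
from h import *
im,d,K,Rm,e=cam("wrist");cv2.imwrite("pics/w1.png",im);p=pts(d,K,Rm,e);print(get_obs()["eef_pos"],e)
for lo,hi in((.092,.125),):
    m=((p[...,2]>lo)&(p[...,2]<hi)).astype(np.uint8)
    n,l,st,ce=cv2.connectedComponentsWithStats(m)
    for i in range(1,n):
      if st[i,4]>60:
        w=p[l==i]; print(st[i].tolist(),w.mean(0).round(4),np.median(w[:,2]).round(4),cv2.minAreaRect((w[:,:2]*1000).astype(np.float32)))
E
```

```text
[0.58844854 0.1412303  0.20799645] [0.51458674 0.1593216  0.33162128]
[323, 134, 39, 32, 458] [0.5673 0.2131 0.102 ] 0.1025 ((568.1336059570312, 213.84571838378906), (30.302509307861328, 7.975620746612549), 39.57338333129883)
[184, 198, 34, 24, 751] [0.5858 0.098  0.1072] 0.1099 ((587.2132568359375, 96.78707122802734), (24.02159309387207, 13.801229476928711), 76.30174255371094)
```

View pics/w1.png

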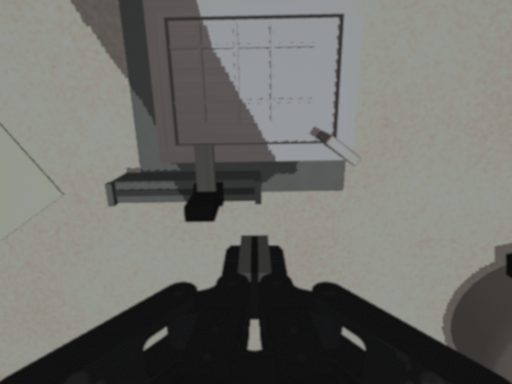

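The grip block is at (0.587, 0.097) with top z 0.110, and the ear is at (0.568, 0.214) with its fin at 39.6°. Both match the given sizes. Next: descend beside the grip and push.

>>> {"method": "apply_moves", "body": {
  "targets": [
    [[0.18,-0.16,-0.9,0,-1],[0,0,-0.9,0,-1],[0,0,-0.7,0,-1],[0,0,0,0,-1],[0,0,0,0,-1]]
  ]
}}

```text
clock: 2.15
eef_pos: [0.5973, 0.1363, 0.1122]
tool_rot: [0.121, 0.993, -0.0, -0.002]
ft_force: [0.1, -0.4, 0.6]
grip_width: 0.0001
grasp_force: 0.0
```

>>> {"method": "apply_moves", "body": {
  "targets": [
    [[-0.045,-0.195,0,0,-1],[-0.045,-0.195,0,0,-1],[-0.045,-0.195,0,0,-1],[-0.045,-0.195,0,0,-1],[-0.045,-0.195,0,0,-1],[-0.045,-0.195,0,0,-1],[-0.045,-0.195,0,0,-1],[0,0,0,0,-1]]
  ]
}}

```text
clock: 2.82
eef_pos: [0.5855, 0.079, 0.1124]
tool_rot: [0.122, 0.993, -0.001, -0.0]
ft_force: [-0.3, -0.8, -0.2]
grip_width: -0.0001
grasp_force: 0.0
```

>>> {"method": "apply_moves", "body": {
  "targets": [
    [[-0.03,-0.13,0,0,-1],[-0.03,-0.13,0,0,-1],[0,0,0,0,-1]]
  ]
}}

```text
clock: 3.07
eef_pos: [0.5832, 0.0698, 0.1121]
tool_rot: [0.121, 0.993, -0.0, -0.0]
ft_force: [-0.6, 0.9, 0.4]
grip_width: -0.0002
grasp_force: 0.0
```

```bash
cat > g.py <<'E'
from h import *
im,d,K,Rm,e=cam("side");p=pts(d,K,Rm,e)
np.set_printoptions(suppress=True)
def comps(p,lo,hi,x0,x1,y0,y1,mn=8):
    m=((p[...,2]>lo)&(p[...,2]<hi)&(p[...,0]>x0)&(p[...,0]<x1)&(p[...,1]>y0)&(p[...,1]<y1)).astype(np.uint8)
    n,l,st,ce=cv2.connectedComponentsWithStats(m)
    for i in range(1,n):
        if st[i,4]>mn:
            w=p[l==i];print(st[i].tolist(),w.mean(0).round(4),w[:,2].max().round(4),w[:,1].min().round(4),w[:,1].max().round(4))
if __name__=="__main__":
    comps(p,.076,.3,.54,.62,0,.13)
    cv2.imwrite("pics/s2.png",cv2.resize(im[130:230,210:310],None,fx=5,fy=5))
    im,d,K,Rm,e=cam("wrist");p=pts(d,K,Rm,e);comps(p,.095,.13,.54,.65,0,.25,40)
E
python3 g.py
```

```text
[279, 125, 27, 72, 1036] [0.5797 0.0398 0.2235] 0.2997 0.003 0.082
[173, 235, 115, 43, 3801] [0.5736 0.0587 0.1113] 0.13 0.032 0.0848
```

View pics/s2.png

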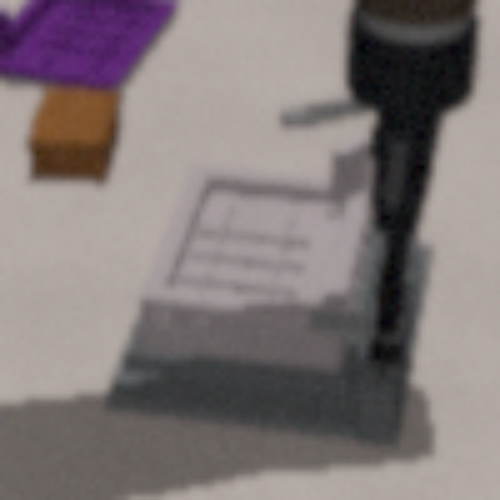

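The fingers are in contact and the grip block has moved along the rail, to about y 0.045. I'll keep pushing until the force rises.

>>> {"method": "apply_moves", "body": {
  "targets": [
    [[-0.028,-0.12,0,0,-1],[0,0,0,0,-1],[0,0,0,0,-1]]
  ]
}}

```text
clock: 3.42
eef_pos: [0.5822, 0.0657, 0.1121]
tool_rot: [0.121, 0.993, -0.0, -0.0]
ft_force: [1.0, 0.3, 0.1]
grip_width: -0.0002
grasp_force: 0.0
```

>>> {"method": "apply_moves", "body": {
  "targets": [
    [[-0.028,-0.12,0,0,-1],[0,0,0,0,-1],[0,0,0,0,-1]]
  ]
}}

```text
clock: 3.67
eef_pos: [0.5815, 0.0626, 0.1122]
tool_rot: [0.121, 0.993, 0.002, -0.0]
ft_force: [1.5, 4.8, -1.9]
grip_width: 0.0001
grasp_force: 2.6
```

>>> {"method": "apply_moves", "body": {
  "targets": [
    [[-0.014,-0.06,0,0,-1],[0,0,0,0,-1],[0,0,0,0,-1]]
  ]
}}

```text
clock: 3.92
eef_pos: [0.5815, 0.0623, 0.1123]
tool_rot: [0.12, 0.993, 0.004, 0.0]
ft_force: [1.9, 10.4, -3.2]
grip_width: -0.0002
grasp_force: 5.3
```

The force rose to 10 N with no further motion, so the lock is at its end stop. Next I'll back off, rise, and check joint 6 before turning.

>>> {"method": "apply_moves", "body": {
  "targets": [
    [[0.06,0.26,0,0,-1],[0,0,0.5,0,-1],[0,0,0.9,0,1],[0,0.4,0,0,1],[0,0.4,0,0,1],[0,0,0,0,1]]
  ]
}}

```text
clock: 4.42
eef_pos: [0.5837, 0.1032, 0.1693]
tool_rot: [0.12, 0.993, 0.0, 0.001]
ft_force: [0.4, -0.2, 0.1]
grip_width: 0.0486
grasp_force: 0.0
```

```bash
python3 - <<'E'
from g import *
o=get_obs();print(o["joint_pos"],o["eef_pos"])
im,d,K,Rm,e=cam("wrist");cv2.imwrite("pics/w2.png",im);p=pts(d,K,Rm,e);comps(p,.095,.13,.54,.62,0,.25,40)
E
```

```text
[ 0.17353403  0.46456804  0.11857166  1.22441137 -0.0009775   0.41446765] [0.58324085 0.10195617 0.16860664]
[397, 135, 45, 37, 708] [0.5673 0.2124 0.1017] 0.1047 0.2017 0.225
[138, 210, 43, 29, 1071] [0.5726 0.0403 0.1075] 0.1122 0.0263 0.0512
```

The grip block now sits at (0.573, 0.039), 60 mm along the rail, so the lock is open. Moving over the ear and turning the closing axis across the fin.

>>> {"method": "apply_moves", "body": {
  "targets": [
    [[-0.048,0.347,0,6.7,1],[-0.048,0.347,0,6.7,1],[-0.048,0.347,0,6.7,1],[-0.048,0.347,0,6.7,1],[-0.048,0.347,0,6.7,1],[-0.048,0.347,0,6.7,1],[-0.048,0.347,0,6.7,1],[-0.048,0.347,0,6.5,1]]
  ]
}}

```text
clock: 5.18
eef_pos: [0.5676, 0.2115, 0.1677]
tool_rot: [-0.34, 0.94, -0.001, -0.001]
ft_force: [-0.6, -0.1, 0.0]
grip_width: 0.0855
grasp_force: 0.0
```

>>> {"method": "apply_moves", "body": {
  "targets": [
    [[0,0,0,0,1],[0,0,0,0,1],[0,0,0,0,1]]
  ]
}}

```text
clock: 5.43
eef_pos: [0.5678, 0.211, 0.1679]
tool_rot: [-0.336, 0.942, -0.0, -0.001]
ft_force: [0.5, -0.9, -0.3]
grip_width: 0.0853
grasp_force: 0.0
```

```bash
python3 - <<'E'
from g import *
o=get_obs();M=R.from_quat(o["tool_rot"]).as_matrix();print(o["eef_pos"],np.degrees(np.arctan2(M[1,1],M[0,1])))
im,d,K,Rm,e=cam("wrist");cv2.imwrite("pics/w3.png",im);p=pts(d,K,Rm,e);comps(p,.09,.112,.53,.62,0.15,.25,40)
m=(p[...,2]>.09)&(p[...,2]<.112)&(abs(p[...,0]-.568)<.03)&(abs(p[...,1]-.213)<.03)
print(cv2.minAreaRect((p[m][:,:2]*1000).astype(np.float32)))
E
```

```text
[0.56790834 0.21093605 0.16801159] 129.3236342663895
[252, 192, 12, 47, 553] [0.5664 0.2123 0.1016] 0.1044 0.2018 0.2253
((567.7877197265625, 213.49803161621094), (29.969623565673828, 7.536434650421143), 39.336692810058594)
```

View pics/w3.png

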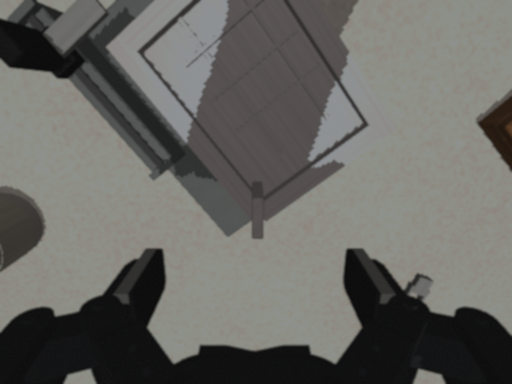

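The ear lies upright in the picture, centred between the open jaws at (257,210). Descending to take the upper 17 mm of the ear, then closing.

>>> {"method": "apply_moves", "body": {
  "targets": [
    [[0,0.065,-0.8,0,1],[0,0,-0.8,0,1],[0,0,0,0,1],[0,0,0,0,-1],[0,0,0,0,-1],[0,0,0,0,-1],[0,0,0,0,-1],[0,0,0,0,-1]]
  ]
}}

```text
clock: 6.2
eef_pos: [0.5689, 0.2151, 0.1061]
tool_rot: [-0.338, 0.941, -0.0, 0.002]
ft_force: [-0.5, -0.2, -0.2]
grip_width: 0.0256
grasp_force: 0.0
```

>>> {"method": "apply_moves", "body": {
  "targets": [
    [[0,0,0,0,-1],[0,0,0,0,-1],[0,0,0,0,-1],[0,0,0,0,-1]]
  ]
}}

```text
clock: 6.53
eef_pos: [0.5686, 0.2148, 0.1056]
tool_rot: [-0.338, 0.941, -0.0, 0.001]
ft_force: [-0.7, -1.1, 5.5]
grip_width: 0.0064
grasp_force: 60.5
```

Gripped at 60 N. Peeling: rise while easing inward along the diagonal, so the well wall helps tilt the tray.

>>> {"method": "apply_moves", "body": {
  "targets": [
    [[-0.03,-0.025,0.075,0,-1],[-0.03,-0.025,0.075,0,-1],[-0.03,-0.025,0.075,0,-1],[-0.03,-0.025,0.075,0,-1],[0,0,0,0,-1]]
  ]
}}

```text
clock: 6.95
eef_pos: [0.5646, 0.2111, 0.1173]
tool_rot: [-0.338, 0.941, -0.0, 0.002]
ft_force: [5.2, 0.5, -1.5]
grip_width: 0.0063
grasp_force: 59.4
```

```bash
cat > t.py <<'E'
from g import *
o=get_obs();print(o["eef_pos"].round(4),o["ft_force"].round(1),o["ft_torque"].round(2),o["grip_width"])
for n in("side","top"):
    im,d,K,Rm,e=cam(n);p=pts(d,K,Rm,e);cv2.imwrite(f"pics/t_{n}.png",im)
    C=np.array([.504,.161]);a=np.radians(-13.);q=(p[...,:2]-C)@np.array([[np.cos(a),-np.sin(a)],[np.sin(a),np.cos(a)]])
    for cx,cy in((-50,-75),(-50,70),(50,-75),(30,75),(0,-78),(-59,0)):
        m=(abs(q[...,0]*1e3-cx)<9)&(abs(q[...,1]*1e3-cy)<9)&(p[...,2]>.045)&(p[...,2]<.13)
        print(n,cx,cy,m.sum(),np.median(p[m][:,2]).round(4) if m.any() else None)
E
python3 t.py
```

```text
[0.5646 0.2111 0.1172] [ 6.  -0.1 -0.7] [ 0.33 -1.48  0.26] 0.00621235071442741
side -50 -75 25 0.0629
side -50 70 25 0.0681
side 50 -75 21 0.0674
side 30 75 19 0.071
side 0 -78 32 0.058
side -59 0 12 0.0665
top -50 -75 33 0.0628
top -50 70 0 None
top 50 -75 34 0.0675
top 30 75 0 None
top 0 -78 31 0.0665
top -59 0 0 None
```

The peel works: the far corner is still at 63 mm while the side corners are about 5 mm up. Continuing.

>>> {"method": "apply_moves", "body": {
  "targets": [
    [[-0.025,-0.02,0.075,0,-1],[-0.025,-0.02,0.075,0,-1],[-0.025,-0.02,0.075,0,-1],[-0.025,-0.02,0.075,0,-1],[-0.012,-0.01,0.05,0,-1],[0,0,0,0,-1],[0,0,0,0,-1]]
  ]
}}

```text
clock: 7.68
eef_pos: [0.5587, 0.2075, 0.1307]
tool_rot: [-0.338, 0.941, 0.0, 0.0]
ft_force: [3.5, 2.8, 1.2]
grip_width: 0.0061
grasp_force: 59.3
```

```bash
python3 t.py
```

```text
[0.5588 0.2075 0.1307] [4.9 3.1 0.4] [ 0.51 -0.97  0.08] 0.00648132973204973
side -50 -75 26 0.0656
side -50 70 24 0.0794
side 50 -75 24 0.0748
side 30 75 13 0.0846
side 0 -78 39 0.0582
side -59 0 19 0.0737
top -50 -75 34 0.0681
top -50 70 0 None
top 50 -75 35 0.0772
top 30 75 0 None
top 0 -78 30 0.0726
top -59 0 0 None
```

By a plane fit, the ear corner is about 26 mm up, the far corner under 2 mm, and the tilt about 7°. The peel condition is met. Now I'll lift clear, easing back outward a little.

>>> {"method": "apply_moves", "body": {
  "targets": [
    [[0.03,0.025,0.1,0,-1],[0.02,0.015,0.1,0,-1],[0,0,0.1,0,-1],[0,0,0.15,0,-1],[0,0,0.15,0,-1],[0,0,0.2,0,-1],[0,0,0.2,0,-1],[0,0,0,0,-1]]
  ]
}}

```text
clock: 8.5
eef_pos: [0.5616, 0.2091, 0.1729]
tool_rot: [-0.338, 0.941, -0.0, 0.002]
ft_force: [0.5, 0.9, -1.2]
grip_width: 0.0064
grasp_force: 59.1
```

```bash
sed -i 's/<.13)/<.2)/' t.py; python3 t.py; python3 -c "
import cv2;a=cv2.imread('pics/t_side.png')[100:260,180:340];b=cv2.imread('pics/t_top.png')[110:270,160:320]
cv2.imwrite('pics/l1.png',cv2.resize(cv2.hconcat([a,b]),None,fx=2.5,fy=2.5))"
```

```text
[0.5614 0.2091 0.1719] [ 0.7  0.9 -0.4] [ 0.09 -0.06 -0.  ] 0.006132119082629857
side -50 -75 42 0.0773
side -50 70 25 0.1199
side 50 -75 27 0.1146
side 30 75 21 0.1262
side 0 -78 45 0.0975
side -59 0 17 0.114
top -50 -75 34 0.1088
top -50 70 0 None
top 50 -75 36 0.1166
top 30 75 0 None
top 0 -78 37 0.1127
top -59 0 0 None
```

View pics/l1.png

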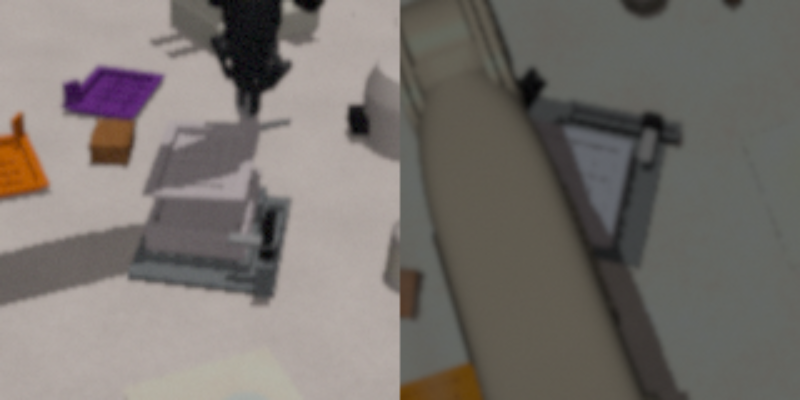

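The tray is clear of the pack, which stayed put, and the tilt is about 6°. Raising it by 80 mm, then carrying it across to the sheet.

>>> {"method": "apply_moves", "body": {
  "targets": [
    [[0,0,0.25,0,-1],[0,0,0.4,0,-1],[0,0,0.4,0,-1],[0,0,0.4,0,-1],[0,0,0.35,0,-1],[0,-0.1,0.2,0,-1],[0,-0.2,0,0,-1],[0,-0.3,0,0,-1]]
  ]
}}

```text
clock: 9.32
eef_pos: [0.5606, 0.1846, 0.2503]
tool_rot: [-0.338, 0.941, -0.0, 0.0]
ft_force: [0.2, -0.5, -2.1]
grip_width: 0.006
grasp_force: 59.0
```

>>> {"method": "apply_moves", "body": {
  "targets": [
    [[0,-0.4,0,0,-1],[0,-0.5,0,0,-1],[0,-0.5,0,0,-1],[0,-0.5,0,0,-1],[0,-0.5,0,0,-1],[0,-0.5,0,0,-1],[0,-0.5,0,0,-1],[0,-0.5,0,0,-1]]
  ]
}}

```text
clock: 9.98
eef_pos: [0.5593, 0.0265, 0.2488]
tool_rot: [-0.337, 0.941, 0.0, -0.001]
ft_force: [0.6, -0.2, -1.2]
grip_width: 0.0063
grasp_force: 59.0
```

>>> {"method": "apply_moves", "body": {
  "targets": [
    [[0.05,-0.5,0,0,-1],[0.05,-0.5,0,0,-1],[0,-0.5,0,0,-1],[0,-0.5,0,0,-1],[0,-0.5,0,0,-1],[0,-0.5,0,0,-1],[0,-0.4,0,0,-1],[0,-0.3,0,0,-1]]
  ]
}}

```text
clock: 10.65
eef_pos: [0.563, -0.1216, 0.2487]
tool_rot: [-0.337, 0.942, 0.001, -0.001]
ft_force: [-0.5, 0.4, -1.5]
grip_width: 0.0064
grasp_force: 59.0
```

>>> {"method": "apply_moves", "body": {
  "targets": [
    [[0,-0.15,0,0,-1],[0,0,0,0,-1],[0,0,0,0,-1],[0,0,0,0,-1],[0,0,0,0,-1]]
  ]
}}

```text
clock: 11.07
eef_pos: [0.5646, -0.1243, 0.2503]
tool_rot: [-0.338, 0.941, 0.0, 0.0]
ft_force: [0.1, -0.6, -1.9]
grip_width: 0.0065
grasp_force: 59.0
```

```bash
python3 - <<'E'
from g import *
o=get_obs();print(o["eef_pos"])
for n in("top","side"):
    im,d,K,Rm,e=cam(n);p=pts(d,K,Rm,e);cv2.imwrite(f"pics/f_{n}.png",im)
    m=(p[...,2]>.17)&(p[...,2]<.235)&(abs(p[...,0]-.505)<.13)&(abs(p[...,1]+.178)<.14)&(im.min(2)>60)
    w=p[m];A=np.c_[w[:,:2]-[.505,-.178],np.ones(len(w))]
    for _ in range(5):
        s=np.linalg.lstsq(A,w[:,2],rcond=None)[0];r=abs(A@s-w[:,2]);k=r<.006;A,w=A[k],w[k]
    print(n,len(w),s,np.degrees(np.arctan(np.hypot(*s[:2]))),cv2.minAreaRect((w[:,:2]*1e3).astype(np.float32)))
    comps(p,.1,.125,.53,.62,0,.08,3)
a=cv2.imread('pics/f_side.png')[130:330,180:380];b=cv2.imread('pics/f_top.png')[100:300,200:400]
cv2.imwrite('pics/fin.png',cv2.resize(cv2.hconcat([a,b]),None,fx=2,fy=2))
E
```

```text
[ 0.5646465  -0.12429324  0.25034469]
top 120 [0.08615946 0.07114915 0.19886701] 6.375738616498152 ((509.1902770996094, -173.23658752441406), (183.91847229003906, 96.2981185913086), 85.96504974365234)
[256, 155, 9, 6, 40] [0.572  0.0385 0.1097] 0.119 0.0269 0.0513
side 1324 [0.15815828 0.00439403 0.18921248] 8.990769803888902 ((513.599853515625, -177.57858276367188), (171.88465881347656, 115.00442504882812), 76.95120239257812)
```

View pics/fin.png

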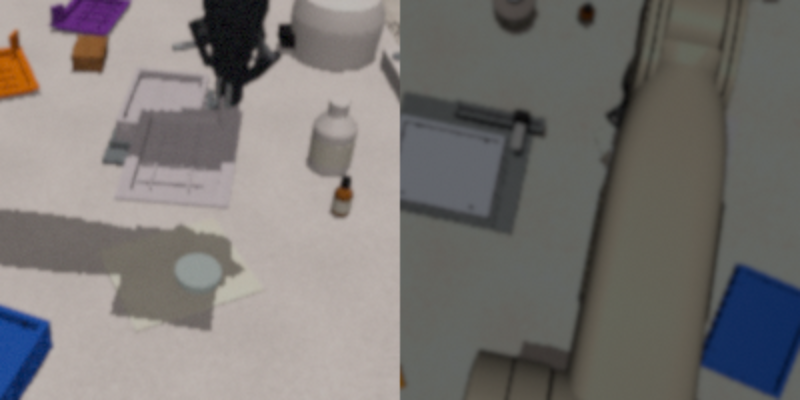

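The tray hangs over the sheet with its centre at about (0.51, -0.175) and z 0.20, tilted 6 to 9°. The lock is open, the pack is in its cradle, and the bystanders visible here are where they were. Handing in.

```bash
python3 -c "
from workcell import order
print(order.job_done())"
```

```text
the job is handed in; nothing more can be done
None
```

I handed the job in at about 11 s of the 54 s allowed, but no verdict came back: the lock is open, the tray was peeled ear corner first, and it is held about 20 cm above the sheet's middle with a 6–9° tilt.

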